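# Press a knob's brass button home with locking forceps

### The arm

A 6-joint arm with a two-finger parallel gripper is mounted at the origin on the work surface. World frame = base frame: x ahead of the robot, y to its left, z up, the work surface at z = 0. Lengths are in m, angles in rad, forces in N, time in s.
With the tool pointing down it reaches from about 0.275 to 0.75 m from the base axis. Payload 10.2 kg.
Tool frame: the origin (TCP) lies on the centre line of the jaws, within the pads' length; the fingertips stand ctrl.tip_reach ahead of it and the grasp point (between the pads) lies 5 mm behind it (ctrl.tip_reach is the distance from the TCP to the fingertips, in m); z points along the fingers, y is the line along which they close (so a half turn about z gives the same grasp; the last joint's range is limited). The gripper opens to 88 mm and grips with 3 to 60 N. Pads are 18 mm wide; open, the fingers measure 123 mm over their backs; the gripper's body (75 mm by 187 mm) begins 45 mm behind the grasp point.
Start: joints at [0.944, 0.313, 1.498, -0, 1.331, -0.223], TCP at [0.206, 0.483, 0.253] pointing down, gripper open.
Joint ranges: [-2.94, 2.94], [-0.97, 2.17], [0.19, 2.56], [-1.23, 4.37], [0.02, 3.11], [-2.88, 2.88]. Speed limits (rad/s): [2.39, 2.39, 3.01, 3.14, 3.14, 3.14].

### API

Orientations are given as a rotation vector (axis times angle).
In Python, from cell import ctrl, viewer, workorder gives the robot as it stands.
- The arm moves only by the tool carry_out, never from a script. Its argument "series" is one flat list of numbers, 5 for each row, row after row: the shift along the tool's x, y, z scaled (see below), then the turn about the tool's z scaled (see below), then the gripper command: -1 is shut, 1 is fully open, values between are in proportion. A call has 1 to 8 rows; each row shifts and turns the commanded pose from where the row before left it, along the tool's axes as they then stand; what a row does not reach is not made up. The controller multiplies each number of a shift by 200 mm and each number of a turn by pi/2 rad. A row lasts 1/10 s, in which the tool goes at most 50 mm and 8.59 degrees, less where a joint would pass 70% of its speed; a pose out of reach is approached as far as the arm can. A call with a number of a shift or a turn outside -1 to 1 is refused whole. A call with a gripper value outside its range is refused whole. The fingers move at their own pace and stop on an object; "grip_force" is the grip in N (left out, the last holds). Time passes only in rows, so rows that do not move let the fingers close. It gives the time, the measured TCP pose, the force, the opening and the grip force at its end, in the units of the state.
- ctrl.observe(): the state, without advancing time (a new reading comes with each control period).
- viewer.snapshot(name): name is "scene" or "top" or "wrist"; returns (picture, depth): 480x640x3 uint8, red, green, blue; 480x640 float32, m along the optical axis (not along the pixel's ray), 0 where there is no reading.
- viewer.camera_model(name): a dict with "fx", "fy", "cx", "cy" (pixels), "world_from_camera" (4x4, takes a point from camera to world coordinates); the wrist camera has in their place "mount" (4x4, takes a point from camera to tool coordinates, whose origin is the TCP and whose axes are the flange's). Camera axes: x right, y up, looking along -z (the intrinsics and any distortion apply to the point x, -y, -z); pixel columns grow to the right and rows downward; lengths in m; the calibration is good to about 2 mm. A picture is of the moment at which its call begins: read the wrist's pose just before it. camera_model takes no time and is no camera call.
- workorder.close_job(): hands the job in; it is judged then, once.
The state is a dict: "time": time; "joints": joint angles; "dq": joint speeds; "effort": joint torques, N m; "position": TCP position; "eef_rot": TCP orientation; "contact_force": force on the tool from outside, world axes, zero at the start; "torque": the same for the moment, N m; "gripper_width": finger opening in m; "finger_force": force on a finger pad.
Only numpy, scipy, OpenCV 4.12 (cv2) and the standard library are available. Lean on these libraries where they do the work, as an engineer would, in place of code of your own. Each camera call takes 0.05 s, during which the arm holds its last target. There are 200 camera calls.

### The job

The forceps on the repair stand press the glued brass button into the drawer knob: gently close their two ring handles, past both clicks, until the second and last ratchet tooth holds and the button is fully home, then take your hand off and let the lock hold the work alone for two seconds. Then press the loose handle gently sideways out of the teeth, which is down towards the desk as the forceps lie, so that they spring fully open, and leave them open with nothing touching them and the things around left where they are.

Things in the scene. Friction and masses are not known exactly. Their poses are not given: they have to be found in the camera images.
- clamp_stand: Fixed stand, wooden foot 170 x 100 x 12 mm (x -50 to +120 mm), with a post carrying steel locking forceps that lie flat 85 mm above the desk. Origin on the desk under the forceps' pivot; x runs from the rings (-x) to the jaws and knob (+x), z up. Stand and all on it move and turn (up to 0.6 rad) from start to start. Below the rings is only the desk.
- fixed_handle: Unmoving half of the forceps, rigid on the stand; origin on the pivot, 85 mm above the desk, axes as the stand's. Its handle lies on the -y side. More than 30 N from the fingers would bend it.
- loose_handle: Moving handle, on the +y side; origin on the pivot, turns about z with the closing angle. A spring pulls it open (2 N at the ring when open; closing takes 5 to 10 N near the last tooth). Pressed down at its ring (about 3 to 6 N) it bends down and leaves the teeth after 4 to 5 mm; it stops dead at 5.4 mm. More than 30 N from the fingers would bend it.
- fixed_ring (a point): Centre of the fixed finger ring, 120 mm to -x and 12.8 mm to -y of the pivot, 85 mm above the desk. The ring lies flat, 25 mm outside diameter, of 5 mm round steel, hole 15 mm.
- loose_ring (a point): Centre of the loose finger ring, same size and height as the fixed ring, beside it to +y. Ring centres: open 43 mm apart (68 mm over both rings), at the last click 27 mm (52 mm over both), at the end stop 25.6 mm, locked on the last tooth 29 mm. The rings' outer sides are free for fingers.
- ratchet (a point): Middle of the flat toothed bar, 100 mm to -x of the pivot, 14 mm wide in x, 25 mm in y, its top 11 mm above the forceps' mid-plane (this point). Two teeth underneath catch a spring pawl of the loose handle. Out of the teeth, the handle springs open by itself unless a finger holds it by friction; let up too early it may catch again. Dragged down while closing, it may miss a tooth.
- closing_angle (a joint): Closing angle of the forceps in rad: 0 fully open, 0.145 end stop. The pawl clicks at about 0.07 (first tooth) and 0.13 (second, the last); let go, it settles back and holds at about 0.063 or 0.114. 0.008 rad is 1 mm at the ring.
- button (a joint): How far the brass button has been pushed into the knob, in m: starts between 0 and 0.001 (then it stands 3 to 4 mm proud of the knob's face), fully home and flush at 0.004. It is a tight fit (about 5 N at the jaw) and stays where it is pushed. Only the last tooth brings it home.
- button_face (a point): Centre of the outer face of the brass button (12 mm diameter) in the wooden drawer knob (25 mm diameter, 16 mm thick) on a cork rest between the jaws, 75 mm to +x of the pivot, 85 mm above the desk. It faces the stand's -y; the loose jaw pushes it to +y. The knob gives 1 to 2 mm on a rubber pad.
- glue_jar: Bystander: jar with black cap, 44 mm diameter, 60 mm high, standing to the left of the jaws. Origin at the centre of its underside.
- spare_knob: Bystander: spare wooden knob, 25 mm diameter, 16 mm high, on the desk to the right of the stand. Origin at the centre of its underside.
- pen_cup: Bystander: white cup, 72 mm diameter, 95 mm high, to the right beyond the jaws. Origin at the centre of its underside.

How it is judged:
By the outcome, as a careful person would: the job done as asked, in the order asked, and still so for the second after the job is handed in, with the robot touching nothing.
It also fails if it takes over 56 s, if anything falls off the work surface, if the arm or the gripper's body presses on something with over 40 N, if the wrist force passes 120 N, or if a joint passes its speed limit or range.

## Working session

There is one attempt and no reset: what is moved stays moved. The work goes in short steps, Python scripts to look and compute and a tool call to move; the robot and the scene stay as the last step left them, time stands still between calls to the robot, and variables do not carry over. Pictures are saved under pics/ and viewed, at most 10 in all, crops included, and the job is handed in when it is done.

Besides the shell and the picture viewer there is one more tool, called after ">>>" by a JSON object that holds its "op" and its "data". carry_out: Moves the arm, as the interface text tells. Its arguments: {"type":"object","properties":{"series":{"type":"array"},"grip_force":{"type":"number"}},"required":["series"]}

```bash
mkdir -p pics; ls
python3 - <<'E'
from cell import ctrl, viewer
import cv2, numpy as np
print(ctrl.observe(), ctrl.tip_reach)
for n in ("scene","top"):
    p,d=viewer.snapshot(n); cv2.imwrite(f"pics/{n}0.png",p[:,:,::-1]); np.save(f"pics/{n}0.npy",d)
    print(n,viewer.camera_model(n))
print(viewer.camera_model("wrist"))
E
```

```text
pics
{'time': 0.0, 'joints': array([ 9.43598540e-01,  3.13420045e-01,  1.49845341e+00,  8.50116272e-06,
        1.33098764e+00, -2.23428509e-01]), 'dq': array([-0.00134579, -0.00078728,  0.00026976,  0.00069822, -0.00022998,
       -0.00046903]), 'effort': array([-3.60131526e-04, -4.02202034e+01, -2.52267945e+01,  6.94215624e-02,
        3.53418128e-02, -6.70888608e-05]), 'position': array([0.20614813, 0.4825788 , 0.25217024]), 'eef_rot': array([-6.29836304e-01, -3.07726696e+00,  1.80930273e-03]), 'contact_force': array([ 0.27675132,  0.25557364, -0.46488789]), 'torque': array([0.00909267, 0.02634068, 0.01735246]), 'finger_force': 0.0, 'gripper_width': 0.08783826537543511} 0.014
scene {'fx': 450.6872477052782, 'fy': 450.6872477052782, 'cx': 318.11381594209087, 'cy': 240.1781003998891, 'world_from_camera': array([[ 0.3578884 , -0.78879577,  0.49971705,  0.9900429 ],
       [ 0.93365169,  0.29397555, -0.20462868, -0.09377949],
       [ 0.01450564,  0.5397959 ,  0.84167094,  0.71160326],
       [ 0.        ,  0.        ,  0.        ,  1.        ]])}
top {'fx': 536.7693468879385, 'fy': 536.7693468879385, 'cx': 320.9775747256569, 'cy': 232.48049831183192, 'world_from_camera': array([[ 0.00843613,  0.97729116, -0.21173291,  0.47522028],
       [-0.99996295,  0.00788268, -0.00345787,  0.05157419],
       [-0.00171032,  0.21175424,  0.97732145,  0.84551273],
       [ 0.        ,  0.        ,  0.        ,  1.        ]])}
{'fx': 331.61353382468286, 'fy': 331.61353382468286, 'cx': 324.2761847837003, 'cy': 240.59126456250658, 'mount': array([[-1.33172803e-03,  9.65338083e-01,  2.60999255e-01,
         6.75965775e-02],
       [ 9.99998904e-01,  1.45458511e-03, -2.77548050e-04,
         4.84828995e-06],
       [-6.47573333e-04,  2.60998600e-01, -9.65338962e-01,
        -1.32501712e-01],
       [ 0.00000000e+00,  0.00000000e+00,  0.00000000e+00,
         1.00000000e+00]])}
```

View pics/top0.png

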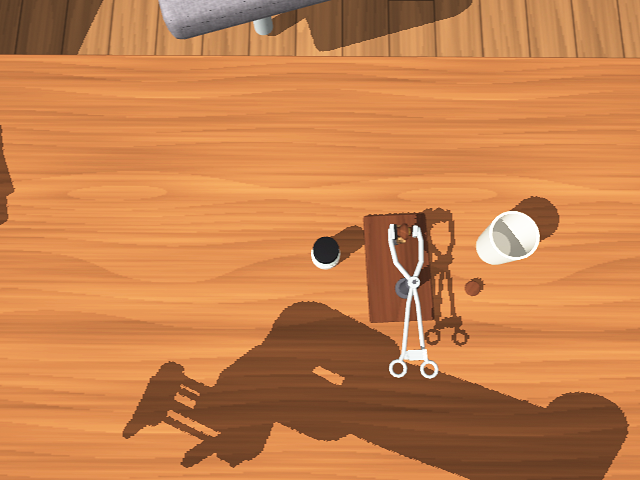

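View pics/scene0.png

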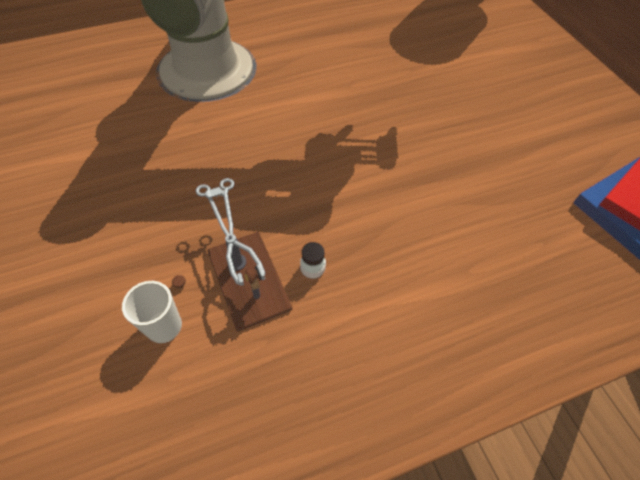

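The top view shows the pivot at about (414,282), the loose ring at (398,368) and the fixed ring at (429,369). The jaws point away from the robot. The scene view shows the jar, knob and cup all clear of the rings.

```bash
cat > h.py <<'E'
import numpy as np, cv2
from cell import ctrl, viewer
from scipy.spatial.transform import Rotation as R
def cam(name):
    c=viewer.camera_model(name)
    if name=="wrist":
        s=ctrl.observe(); T=np.eye(4); T[:3,:3]=R.from_rotvec(s["eef_rot"]).as_matrix(); T[:3,3]=s["position"]
        return c,T@c["mount"]
    return c,c["world_from_camera"]
def ray(c,T,u,v,z):
    d=T[:3,:3]@np.array([(u-c["cx"])/c["fx"],-(v-c["cy"])/c["fy"],-1]); o=T[:3,3]
    return o+d*(z-o[2])/d[2]
def holes(img,lo=150,amin=15,amax=4000):
    """ring holes: inner contours of the bright grey mask"""
    hsv=cv2.cvtColor(img,cv2.COLOR_RGB2HSV); m=((hsv[:,:,1]<60)&(hsv[:,:,2]>lo)).astype(np.uint8)
    cs,h=cv2.findContours(m,cv2.RETR_CCOMP,cv2.CHAIN_APPROX_NONE); out=[]
    for k,cn in enumerate(cs):
        if h[0][k][3]>=0 and amin<cv2.contourArea(cn)<amax:
            (u,v),r=cv2.minEnclosingCircle(cn); out.append((u,v,r,cv2.contourArea(cn)))
    return out
E
python3 - <<'E'
from h import *
img=cv2.imread("pics/top0.png")[:,:,::-1].copy(); c,T=cam("top")
for h in holes(img): print(np.round(h,1), ray(c,T,h[0],h[1],.085).round(4))
for p in [(414,282),(398,368),(429,369)]: print(p,ray(c,T,*p,.085).round(4))
s=ctrl.observe();print(R.from_rotvec(s["eef_rot"]).as_matrix().round(3))
E
```

```text
[428.6 369.    6.5 115. ] [ 0.4494 -0.0951  0.085 ]
[397.5 368.    6.5 114. ] [ 0.4503 -0.0525  0.085 ]
[414.8 281.5   3.2  21. ] [ 0.5698 -0.0797  0.085 ]
[516.8 250.6   9.8 129. ] [ 0.6156 -0.2276  0.085 ]
(414, 282) [ 0.5691 -0.0785  0.085 ]
(398, 368) [ 0.4503 -0.0532  0.085 ]
(429, 369) [ 0.4493 -0.0957  0.085 ]
[[-0.92   0.393 -0.001]
 [ 0.393  0.92  -0.001]
 [ 0.    -0.001 -1.   ]]
```

>>> {"op": "carry_out", "data": {"series": [0, 0, 0, -0.089, 1, 0, 0, 0, -0.089, 1, 0, 0, 0, -0.089, 1, -0.09, -0.206, 0, 0, 1, -0.09, -0.206, 0, 0, 1, -0.09, -0.206, 0, 0, 1, -0.09, -0.206, 0, 0, 1, -0.09, -0.206, 0, 0, 1], "grip_force": 15}}

```text
time: 0.9
position: [0.2997, 0.2766, 0.2526]
eef_rot: [0.025, -3.141, 0.0]
contact_force: [0.4, 0.5, -1.2]
gripper_width: 0.088
finger_force: 0.0
```

>>> {"op": "carry_out", "data": {"series": [-0.09, -0.206, 0, 0, 1, -0.09, -0.206, 0, 0, 1, -0.09, -0.206, 0, 0, 1, -0.09, -0.206, 0, 0, 1, -0.09, -0.206, 0, 0, 1, -0.09, -0.206, 0, 0, 1, -0.09, -0.206, 0, 0, 1, 0, 0, 0, 0, 1]}}

```text
time: 1.7
position: [0.4312, -0.0119, 0.2522]
eef_rot: [0.017, -3.141, 0.001]
contact_force: [-0.2, 0.2, 0.6]
gripper_width: 0.0881
finger_force: 0.0
```

>>> {"op": "carry_out", "data": {"series": [-0.045, -0.155, 0.11, 0, 1, -0.045, -0.155, 0.12, 0, 1, 0, 0, 0.12, 0, 1, 0, 0, 0, 0, 1, 0, 0, 0, 0, 1]}}

```text
time: 2.2
position: [0.4489, -0.0692, 0.1833]
eef_rot: [0.026, -3.141, -0.0]
contact_force: [0.2, 0.9, 0.3]
gripper_width: 0.088
finger_force: 0.0
```

Run:
```python
from h import *
c,T=cam("wrist"); s=ctrl.observe(); p,d=viewer.snapshot("wrist"); cv2.imwrite("pics/w1.png",p[:,:,::-1])
print(s["position"],s["eef_rot"])
for h in holes(p): print(np.round(h,1), ray(c,T,h[0],h[1],.085).round(4))
```

```text
[ 0.44886915 -0.06919718  0.18325072] [ 2.57196271e-02 -3.14119163e+00 -4.09202704e-04]
[311.1 395.3   5.1  61.5] [ 0.5761 -0.0778  0.085 ]
[346.8 248.   11.2 347.5] [ 0.4491 -0.0525  0.085 ]
[287.4 245.7  11.4 349.5] [ 0.448  -0.0955  0.085 ]
```

View pics/w1.png

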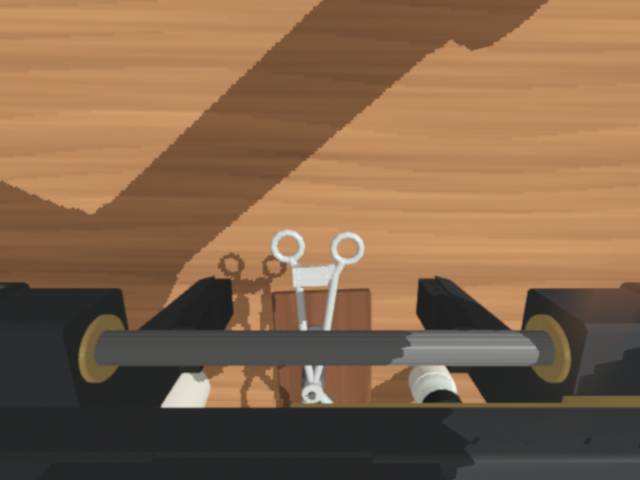

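The rings are at (287,246) and (347,248) in the wrist picture, which agrees with the top view to about 1 mm. I'll descend centred over both.

>>> {"op": "carry_out", "data": {"series": [0, -0.024, 0.12, 0, 1, 0, 0, 0.12, 0, 1, 0, 0, 0.12, 0, 1, 0, 0, 0.1, 0, 1, 0, 0, 0.047, 0, 1, 0, 0, 0, 0, 1, 0, 0, 0, 0, 1]}}

```text
time: 2.95
position: [0.4497, -0.0747, 0.0825]
eef_rot: [-0.025, 3.14, -0.001]
contact_force: [0.7, -0.2, -0.2]
gripper_width: 0.0879
finger_force: 0.0
```

>>> {"op": "carry_out", "data": {"series": [0, 0, 0, 0, 0.73, 0, 0, 0, 0, 0.73, 0, -0.01, 0, 0, 0.6, 0, -0.01, 0, 0, 0.5, 0, -0.01, 0, 0, 0.4, 0, -0.005, 0, 0, 0.3, 0, 0, 0, 0, 0.27, 0, 0, 0, 0, 0.27]}}

```text
time: 3.75
position: [0.4479, -0.0807, 0.0808]
eef_rot: [0.025, -3.138, -0.004]
contact_force: [-3.9, 7.8, -0.1]
gripper_width: 0.0557
finger_force: 3.4
```

>>> {"op": "carry_out", "data": {"series": [0, 0, 0, 0, 0.23, 0, 0, 0, 0, 0.2, 0, 0, 0, 0, 0.18, 0, 0, 0, 0, 0.165, 0, 0, 0, 0, 0.16, 0, 0, 0, 0, 0.16]}}

```text
time: 4.35
position: [0.4479, -0.082, 0.0809]
eef_rot: [0.026, -3.138, -0.0]
contact_force: [-7.0, -2.9, 0.3]
gripper_width: 0.0514
finger_force: 10.7
```

>>> {"op": "carry_out", "data": {"series": [0, 0, 0, 0, 0.148, 0, 0, 0, 0, 0.14, 0, 0, 0, 0, 0.14]}}

```text
time: 4.65
position: [0.448, -0.0824, 0.0809]
eef_rot: [0.025, -3.138, 0.001]
contact_force: [-7.0, -5.3, -0.8]
gripper_width: 0.0504
finger_force: 10.5
```

>>> {"op": "carry_out", "data": {"series": [0, 0, 0, 0, 0.2, 0, 0, 0, 0, 0.25, 0, 0, 0, 0, 0.3, 0, 0, 0, 0, 0.4, 0, 0, 0, 0, 0.6, 0, 0, 0, 0, 0.8, 0, 0.02, 0, 0, 0.9, 0, 0.02, 0, 0, 0.9]}}

```text
time: 5.45
position: [0.449, -0.0734, 0.0813]
eef_rot: [0.024, -3.141, -0.0]
contact_force: [-0.2, 0.3, -0.2]
gripper_width: 0.0833
finger_force: 0.0
```

Run:
```python
from h import *
c,T=cam("wrist"); s=ctrl.observe(); p,d=viewer.snapshot("wrist"); cv2.imwrite("pics/w2.png",p[:,:,::-1])
print(s["time"],s["position"],s["contact_force"],s["gripper_width"])
for h in holes(p): print("w",np.round(h,1), ray(c,T,h[0],h[1],.085).round(4))
c,T=cam("top"); p,d=viewer.snapshot("top"); cv2.imwrite("pics/t2.png",p[:,:,::-1])
for h in holes(p): print("t",np.round(h,1), ray(c,T,h[0],h[1],.085).round(4))
```

```text
5.45 [ 0.44897857 -0.07341463  0.08131902] [-0.24758964  0.32593404 -0.20901072] 0.08329056034427051
t [414.5 281.5   3.5  22. ] [ 0.5698 -0.0792  0.085 ]
t [493.5 255.5   7.5  44. ] [ 0.6082 -0.1937  0.085 ]
t [519.3 244.1  15.7 358. ] [ 0.6251 -0.2319  0.085 ]
```

View pics/w2.png

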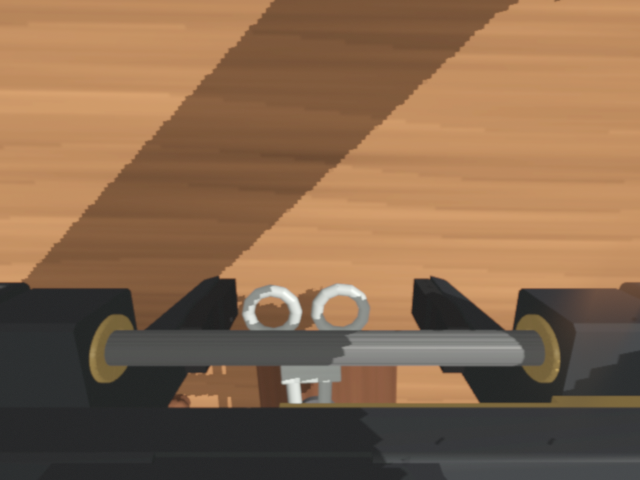

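The picture shows the rings close together at about (273,309) and (341,309), with the fingers clear on both sides. They look locked, so I'll lift and measure the spacing.

>>> {"op": "carry_out", "data": {"series": [0, 0, -0.1, 0, 1, 0, 0, -0.12, 0, 1, 0, 0, -0.12, 0, 1, 0, 0, -0.12, 0, 1, 0, 0, 0, 0, -1, 0, 0, 0, 0, -1, 0, 0, 0, 0, -1, 0, 0, 0, 0, -1]}}

```text
time: 6.35
position: [0.4486, -0.0735, 0.1723]
eef_rot: [0.024, -3.14, -0.001]
contact_force: [0.1, -0.5, -0.1]
gripper_width: 0.0582
finger_force: 0.0
```

Run:
```python
from h import *
c,T=cam("wrist"); s=ctrl.observe(); p,d=viewer.snapshot("wrist"); cv2.imwrite("pics/w3.png",p[:,:,::-1])
print(s["time"],s["position"],s["contact_force"],s["gripper_width"])
for h in holes(p): print("w",np.round(h,1), ray(c,T,h[0],h[1],.085).round(4))
```

```text
6.35 [ 0.44859076 -0.07353899  0.17228258] [ 0.06387287 -0.52182863 -0.14597829] 0.05824018075001608
w [303.  292.    4.1  22. ] [ 0.4787 -0.0879  0.085 ]
w [291.7 251.   11.7 378.5] [ 0.4482 -0.0957  0.085 ]
w [334.3 250.   11.7 381. ] [ 0.447  -0.0662  0.085 ]
```

View pics/w3.png

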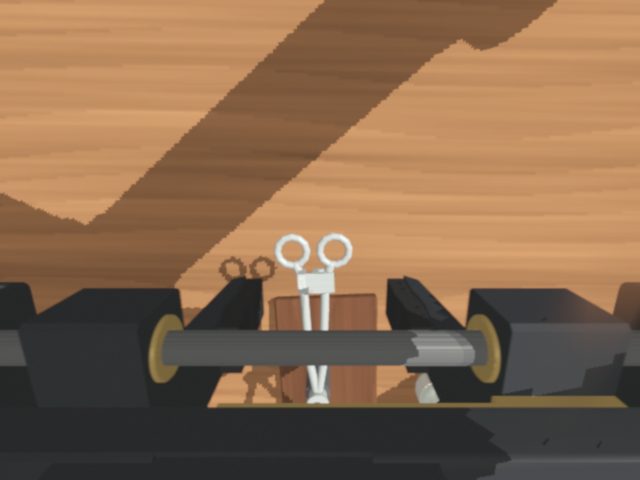

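The ring centres, at (292,251) and (334,250), are 29.5 mm apart, so the forceps hold on the last tooth by themselves. I'll go above the loose ring with the fingers shut while the hold time runs.

>>> {"op": "carry_out", "data": {"series": [0.018, 0.0725, 0, 0, -1, 0, 0, 0, 0, -1, 0, 0, 0, 0, -1, 0, 0, 0, 0, -1, 0, 0, 0, 0, -1, 0, 0, 0, 0, -1, 0, 0, 0, 0, -1, 0, 0, 0, 0, -1]}}

```text
time: 7.2
position: [0.4452, -0.0593, 0.1733]
eef_rot: [0.024, -3.141, 0.0]
contact_force: [-0.0, -0.1, 0.1]
gripper_width: 0.0004
finger_force: 0.0
```

>>> {"op": "carry_out", "data": {"series": [0, 0, 0, 0, -1, 0, 0, 0.1, 0, -1, 0, 0, 0.1, 0, -1, 0, 0, 0.08, 0, -1, 0, 0, 0.03, 0, -1, 0, 0, 0, 0, -1, 0, 0, 0, 0, -1]}}

```text
time: 7.9
position: [0.4455, -0.0594, 0.112]
eef_rot: [-0.025, 3.141, -0.001]
contact_force: [-0.6, 0.1, 0.3]
gripper_width: 0.0004
finger_force: 0.0
```

Run:
```python
from h import *
s=ctrl.observe();print(s["time"],s["position"],s["contact_force"],s["gripper_width"])
c,T=cam("wrist"); p,d=viewer.snapshot("wrist"); cv2.imwrite("pics/w4.png",p[:,:,::-1])
for h in holes(p): print("w",np.round(h,1), ray(c,T,h[0],h[1],.085).round(4))
p,d=viewer.snapshot("scene"); cv2.imwrite("pics/s4.png",cv2.resize(p[130:330,130:370,::-1],None,fx=3,fy=3))
```

```text
7.9 [ 0.44552813 -0.05941116  0.1119568 ] [-0.59809404  0.11048112  0.33612951] 0.0004302631813924583
```

View pics/w4.png

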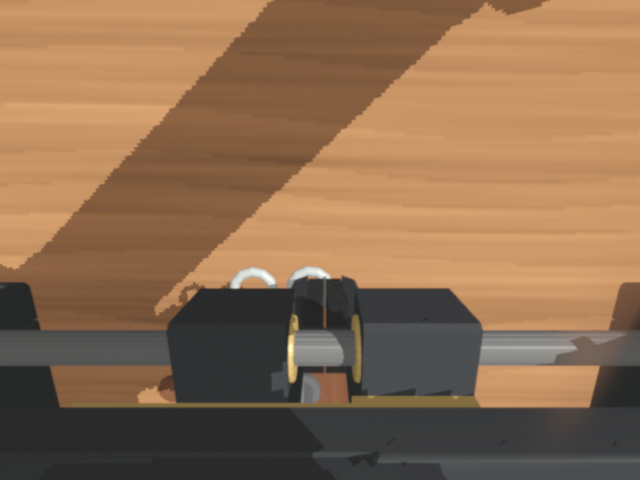

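The picture shows the shut fingertips, columns 292 to 358, over the loose ring centred near column 311 and clear of the fixed ring near 253. The lock has held alone for about 3 s, so I'll press down in small steps.

>>> {"op": "carry_out", "data": {"series": [0, 0, 0.02, 0, -1, 0, 0, 0.02, 0, -1, 0, 0, 0.01, 0, -1, 0, 0, 0.01, 0, -1, 0, 0, 0, 0, -1]}}

```text
time: 8.5
position: [0.4451, -0.0592, 0.0993]
eef_rot: [0.025, -3.141, -0.0]
contact_force: [-1.1, 0.3, 4.1]
gripper_width: 0.0005
finger_force: 2.0
```

>>> {"op": "carry_out", "data": {"series": [0, 0, 0.01, 0, -1, 0, 0, 0.004, 0, -1, 0, 0, 0, 0, -1]}}

```text
time: 8.8
position: [0.4454, -0.0591, 0.0966]
eef_rot: [-0.024, 3.141, 0.001]
contact_force: [-0.8, 2.7, 3.1]
gripper_width: 0.0006
finger_force: 1.9
```

The sideways force has risen to 2.7 N, so the pawl is out and friction is holding the handle. I'll carry it outwards while still pressing lightly.

>>> {"op": "carry_out", "data": {"series": [0, 0.015, 0.001, 0, -1, 0, 0.02, 0, 0, -1, 0, 0.02, 0, 0, -1, 0, 0.02, 0, 0, -1, 0, 0, 0, 0, -1]}}

```text
time: 9.3
position: [0.4449, -0.044, 0.0964]
eef_rot: [0.025, -3.141, 0.0]
contact_force: [-1.1, -1.7, 3.5]
gripper_width: 0.0005
finger_force: 1.9
```

>>> {"op": "carry_out", "data": {"series": [0, 0, -0.02, 0, -1, 0, 0, -0.04, 0, -1, 0, 0, -0.1, 0, -1, 0, 0, -0.15, 0, -1, 0, 0, -0.15, 0, -1, 0, 0, 0, 0, -1, 0, 0, 0, 0, -1]}}

```text
time: 10.0
position: [0.4446, -0.0441, 0.1883]
eef_rot: [0.024, -3.141, -0.0]
contact_force: [0.2, 0.8, -0.3]
gripper_width: 0.0004
finger_force: 0.0
```

Run:
```python
from h import *
s=ctrl.observe();print(s["time"],s["position"],s["contact_force"])
c,T=cam("wrist"); p,d=viewer.snapshot("wrist")
for h in holes(p): print("w",np.round(h,1), ray(c,T,h[0],h[1],.085).round(4))
p,d=viewer.snapshot("scene"); cv2.imwrite("pics/s5.png",cv2.resize(p[150:350,110:350,::-1],None,fx=3,fy=3))
```

```text
10.0 [ 0.4446412  -0.04410394  0.18831112] [ 0.19627294  0.79159164 -0.34225557]
w [312.2 251.   11.  328.5] [ 0.4491 -0.0526  0.085 ]
w [254.3 248.9  11.  325.5] [ 0.448  -0.0956  0.085 ]
```

View pics/s5.png

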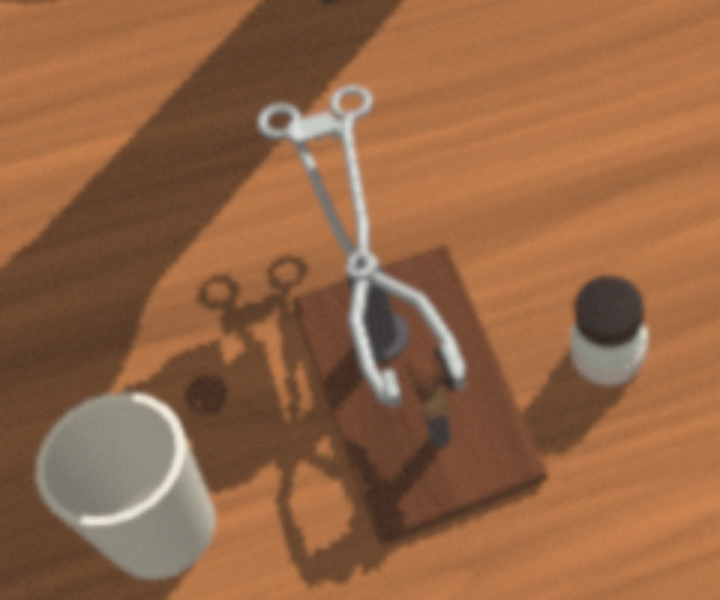

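The rings are 43 mm apart again, so the forceps are fully open. Ring centres show at (280,121) and (352,101) in the crop, and the jar, spare knob and cup are where they were. Nothing touches the forceps, so I'm handing in.

```bash
python3 -c "
from cell import workorder
print(workorder.close_job())"
```

```text
the job is handed in; nothing more can be done
None
```

The forceps locked on the last tooth (rings 29.5 mm apart), held alone for about 3 s, then sprang fully open (43 mm) with nothing around them moved; I did not measure the button itself but inferred it is home from the last tooth holding.

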